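# Rock the dial angle gauge to its set hand on a bowed stud and hold it

## Task

The display shelf for the models is to slope as the gauge's set hand shows, and I must measure the packing this bowed stud offcut needs for it: pick up the dial angle gauge, stand its foot flat on top of the bow in the middle of the stud, lengthwise along it, then rock it up onto one end of its foot, dial plumb, until the swinging pointer comes to rest in line with the middle of the broad set hand. Finish while holding it there, quite still, foot still touching the stud and only your grip and the stud carrying it, so that I can measure the gap under its raised end; do not let go. Leave the stud lying where it is, and do not disturb the model tractor, the joist offcut or the hammer.

Things in the scene. Friction and masses are not known exactly. Their poses are not given: they have to be found in the camera images.
- gauge: Dial angle gauge standing on its foot: black case, white dial on one face, facing away from the robot (within 30 deg) at the start. Origin: middle of the foot's underside. x straight out of the dial, y along the foot (right for one facing the dial), z up. Foot 34 (x) x 150 (y) x 12 mm high, square ends; case 26 thick x 104 mm wide, to 104 mm height. 0.28 to 0.45 kg.
- gauge_grip (a point): Middle of the plain grip block on top of the gauge's case, 114 mm above the foot's underside: 26 mm thick (gauge x) x 70 mm wide (y), from 100 to 134 mm height; held across its thickness from above. Axes as the gauge's.
- pointer (a joint): Swinging pointer's reading, rad: a black needle hung on the dial centre with a weight below, always coming to point straight up (swings about 1 s after a movement). 0 = at the dial's top mark, gauge level. Positive = needle clockwise as seen facing the dial, towards the gauge's +y; it reads positive, equal to the tilt, when the foot's +y end is raised above its -y end.
- pointer_tip (a point): Tip of the pointer's needle, 41 mm from the dial centre, which lies 58 mm above the foot's underside; the round dark weight below the pivot is 20 mm wide. z runs along the needle from pivot to tip. The dial has a division every 5 degrees.
- set_hand (a joint): Where the set hand stands on the dial, rad, same zero and sense as the pointer: a broad brass blade just behind the needle, preset somewhere from 0.17 to 0.42 (10 to 24 degrees clockwise of the top mark). It is inside the window, cannot be touched and stays put in the gauge.
- set_tip (a point): Tip of the set hand, 35 mm from the dial centre; the blade is 10 mm wide there. z runs along the set hand from pivot to tip.
- stud: Bowed softwood stud offcut lying loose on the table on its wide face, bow up: 280 mm long (y) x 89 mm wide (x) x 38 mm thick, 0.4 to 0.6 kg. The upper face falls from the middle by about 2 mm at 60 mm, 5 mm at 100 mm and 9 mm at either end, in slightly uneven flats sloping up to 6 degrees. Origin: table level under its middle; y along its length, z up.
- stud_top (a point): Middle of the stud's upper face, on top of the bow, 47 mm above the table; axes as the stud's.
- tractor: Bystander: red die-cast model tractor, about 150 mm long, 110 mm tall. Origin under its middle.
- joist: Bystander: joist offcut, 120 x 140 x 38 mm block lying flat. Origin under its middle.
- hammer: Bystander: hammer lying on the table, 280 mm long. Origin under its middle.
Mind the look-alikes: they are no part of the job. There is more than one size of the gauge; the one meant has the size given above.

How it is judged:
By the outcome, as a careful person would: the job done as asked, in the order asked, and still so for the second after the job is handed in, while the arm keeps its last pose, push and grip.
It also fails if it takes over 54 s, if anything falls off the work surface, if the arm or the gripper's body presses on something with over 40 N, if the wrist force passes 120 N, or if a joint passes its speed limit or range.

## Robot

A 6-joint arm with a two-finger parallel gripper is mounted at the origin on the work surface. World frame = base frame: x ahead of the robot, y to its left, z up, the work surface at z = 0. Lengths are in m, angles in rad, forces in N, time in s.
With the tool pointing down it reaches from about 0.25 to 0.725 m from the base axis. Payload 4 kg.
Tool frame: the origin (TCP) lies between the finger pads; the fingertips stand 8 mm ahead of it and the grasp point (between the pads) lies 11 mm behind it (bot.tip_reach is the distance from the TCP to the fingertips, in m); z points along the fingers, y is the line along which they close (so a half turn about z gives the same grasp; the last joint's range is limited). The gripper opens to 85 mm and grips with 20 to 120 N. Pads are 22 mm wide; open, the fingers measure 114 mm over their backs; the gripper's body (76 mm by 85 mm) begins 54 mm behind the grasp point. The pads swing forward as they close: fully open they stand 13 mm farther back than shut.
Start: joints at [1.277, 0.241, 0.005, 1.335, 0, 1.571], TCP at [0.145, 0.479, 0.214] pointing down, gripper open.
Joint ranges: [-2.72, 2.72], [-1.05, 1.87], [-1.09, 1.28], [-1.99, 2.15], [-1.42, 1.44], [-3.14, 3.14]. Speed limits (rad/s): [2.79, 2.79, 3.14, 3.14, 3.14, 3.14].

## Interface

Orientations are given as a unit quaternion [x, y, z, w].
In Python, from workcell import bot gives the robot as it stands.
- The arm moves only by the tool move_arm, never from a script. Its argument "deltas" is a list of rows, each a list of 7 numbers: the opening, from 0 (shut) to 1 (fully open), then the shift along the tool's x, y, z in mm, then the turn, a rotation vector about the tool's x, y, z in degrees. In form: [[gripper, tx, ty, tz, ax, ay, az], ...]. A call has 1 to 10 rows; each row shifts and turns the commanded pose from where the row before left it, along the tool's axes as they then stand; what a row does not reach is not made up. A row lasts 1/12 s, in which the tool goes at most 41.7 mm and 7.16 degrees, less where a joint would pass 70% of its speed; a pose out of reach is approached as far as the arm can. A call is refused whole if a number of a shift passes 41.7 or a number of a turn 7.16, either way. A call with a gripper value outside its range is refused whole. The fingers move at their own pace and stop on an object; the grip force is fixed at half the most. Time passes only in rows, so rows that do not move let the fingers close. It gives the time, the measured TCP pose, the force, the opening and the grip force at its end, in the units of the state.
- bot.get_obs(): the state, without advancing time (a new reading comes with each control period).
- bot.camera(name): name is "scene" or "top" or "wrist"; returns the picture (400x640x3 uint8, blue, green, red); there is no depth.
- bot.calibration(name): a dict with "K" (3x3 intrinsics, pixels), "position" and "orientation" of the camera in the world. Camera axes: x right, y down, z forward; pixel columns grow to the right and rows downward; lengths in m; the calibration is good to about 2 mm. The wrist camera is an equidistant fisheye: a pixel r from the principal point sees the ray r / f radians off the axis. A picture is of the moment at which its call begins: read the wrist's pose just before it. calibration takes no time and is no camera call; for the wrist camera it gives the pose at the moment of the call.
- bot.job_done(): hands the job in; it is judged then, once.
Trained networks look in the newest picture that a camera, given by its name, has taken for a name from the list of things; names that differ only in an ending like _2 or _b are one class to them, and where a whole thing is asked for, a point or a joint stands for the part that bears it (a point fixed in the world has none). Each returns a list of dicts, best first, with "conf" (0 to 1); they miss things now and then, are a little off and sometimes report something else, mostly with a low value. They report only what shows in the picture. A call takes as long as a camera call. They do not tell look-alikes from the thing itself.
- bot.outline_of(query, camera): "pixels" (400x640 bool, what is visible of it) and "rect" ([left, top, width, height] in pixels, round what is visible of it).
The state is a dict: "clock": time; "joint_pos": joint angles; "joint_vel": joint speeds; "tau": joint torques, N m; "eef_pos": TCP position; "tool_rot": TCP orientation; "ft_force": force on the tool from outside, world axes, zero at the start; "ft_torque": the same for the moment, N m; "grip_width": finger opening in m; "grasp_force": force on a finger pad.
Only numpy, scipy, OpenCV 4.12 (cv2) and the standard library are available. Lean on these libraries where they do the work, as an engineer would, in place of code of your own. Each camera call takes 0.05 s, during which the arm holds its last target. There are 200 camera calls.

## Working session

There is one attempt and no reset: what is moved stays moved. The work goes in short steps, Python scripts to look and compute and a tool call to move; the robot and the scene stay as the last step left them, time stands still between calls to the robot, and variables do not carry over. Pictures are saved under pics/ and viewed, at most 10 in all, crops included, and the job is handed in when it is done.

Besides the shell and the picture viewer there is one more tool, called as name([rows], argument=value, ...), one row to a line, values as JSON. move_arm: Moves the arm, as the interface text tells. Its arguments: {"type":"object","properties":{"deltas":{"type":"array","items":{"type":"array","items":{"type":"number"}}}},"required":["deltas"]}

```bash
mkdir -p pics; ls
python3 - <<'E'
from workcell import bot
import cv2,numpy as np
a=bot.camera("scene");b=bot.camera("top")
cv2.imwrite("pics/s0.png",a);cv2.imwrite("pics/t0.png",b)
for c in("scene","top"):
    k=bot.calibration(c);print(c,k["K"],k["position"],k["orientation"])
    for q in("gauge","stud","tractor","joist","hammer"):
        for d in bot.outline_of(q,c):print(q,round(d["conf"],2),d["rect"])
print(bot.get_obs())
E
```

```text
pics
scene [[368.07101922   0.         318.2443961 ]
 [  0.         368.07101922 202.6063268 ]
 [  0.           0.           1.        ]] [ 0.97684414 -0.55022662  0.678222  ] [ 0.86388276  0.30715476 -0.14007315 -0.37382086]
gauge 0.98 [230.2, 283.6, 40.4, 60.3]
gauge 0.92 [236.7, 137.9, 53.2, 91.6]
gauge 0.55 [254.3, 207.0, 49.4, 77.0]
stud 0.66 [344.7, 129.1, 60.6, 72.0]
tractor 0.7 [395.1, 188.4, 83.6, 65.3]
joist 0.71 [279.5, 240.5, 4.0, 8.3]
joist 0.65 [323.1, 255.0, 83.7, 85.2]
hammer 0.91 [85.2, 219.3, 116.0, 97.3]
hammer 0.72 [391.8, 191.4, 89.0, 63.9]
top [[448.19438352   0.         326.30078013]
 [  0.         448.19438352 205.50624209]
 [  0.           0.           1.        ]] [ 0.38853667 -0.08510077  1.26520013] [ 0.71421194 -0.6962217   0.04202616 -0.05839906]
gauge 0.9 [348.3, 203.7, 52.9, 15.8]
gauge 0.83 [414.5, 181.3, 36.5, 15.1]
gauge 0.66 [299.4, 252.1, 75.4, 34.0]
stud 0.82 [168.9, 182.1, 104.2, 53.0]
stud 0.24 [336.7, 108.1, 61.0, 53.0]
stud 0.22 [349.5, 200.8, 52.1, 22.2]
tractor 0.81 [248.5, 96.2, 48.6, 57.9]
joist 0.69 [337.9, 109.4, 60.4, 53.1]
hammer 0.72 [394.5, 267.0, 104.4, 35.0]
{'clock': 0.6, 'joint_pos': array([ 1.27702420e+00,  2.40579099e-01,  4.97632182e-03,  1.33517978e+00,
       -2.86726524e-05,  1.57081306e+00]), 'joint_vel': array([-9.59399640e-04,  2.49415084e-04, -1.12028188e-05,  6.83880623e-04,
        3.70246034e-05, -6.68281709e-04]), 'tau': array([ 9.49123496e-04, -3.71974826e+01,  2.52570838e+01,  1.40815548e-03,
        9.33366118e-05, -9.13553606e-07]), 'eef_pos': array([0.14479021, 0.47857322, 0.21380786]), 'tool_rot': array([1.46366720e-01, 9.89230399e-01, 4.71129602e-06, 1.51893714e-05]), 'ft_force': array([ 0.78551234, -0.42237955, -0.15273183]), 'ft_torque': array([ 0.0237363 ,  0.00160529, -0.04873289]), 'grasp_force': 0.0, 'grip_width': 0.08564973679752026}
```

View pics/s0.png

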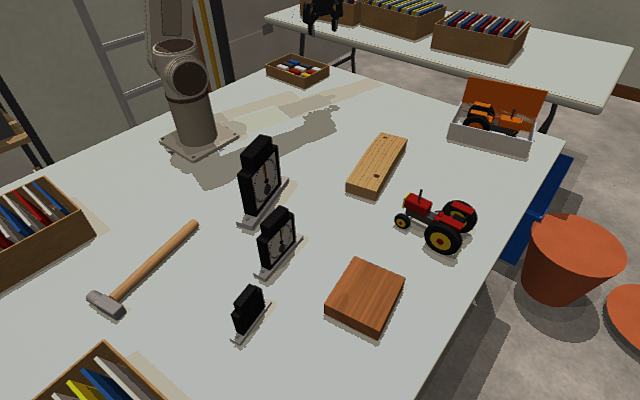

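View pics/t0.png

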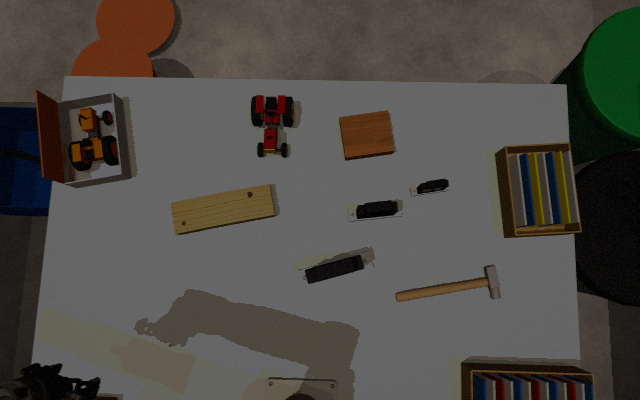

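The scene and top pictures show three gauges. In the top view their feet are about 75 px, 53 px and 36 px long, roughly 0.21, 0.15 and 0.10 m. The middle one, at top (375,210) and scene (278,243), is therefore the gauge meant. The stud is at top (222,209). The tractor, joist and hammer are well clear.

```bash
cat > h.py <<'E'
from workcell import bot
import cv2,numpy as np
from scipy.spatial.transform import Rotation as R
def cal(c):
    k=bot.calibration(c);return np.array(k["K"]),np.array(k["position"]),R.from_quat(k["orientation"]).as_matrix()
def toplane(px,z,c="top"):
    K,p,M=cal(c);px=np.atleast_2d(px).astype(float)
    d=np.c_[px,np.ones(len(px))]@np.linalg.inv(K).T@M.T
    return p+d*((z-p[2])/d[:,2])[:,None]
def proj(P,c):
    K,p,M=cal(c);q=(np.atleast_2d(P)-p)@M@K.T;return q[:,:2]/q[:,2:]
E
python3 - <<'E'
from h import *
im=bot.camera("top")
def best(q,u,v):
    o=[d for d in bot.outline_of(q,"top") if d["pixels"][v-6:v+6,u-6:u+6].any()]
    return o[0]["pixels"]
for q,u,v,z in(("stud",222,209,.043),("gauge",375,210,.012),("gauge",338,268,.012),("tractor",272,125,.05),("joist",366,135,.038)):
    m=best(q,u,v)
    pts=np.argwhere(m)[:,::-1]
    W=toplane(pts,z)[:,:2].astype(np.float32)
    print(q,cv2.minAreaRect(W), "ext",W.min(0),W.max(0))
crop=im[170:290,290:470];big=cv2.resize(crop,None,fx=4,fy=4,interpolation=cv2.INTER_CUBIC)
s=bot.camera("scene");big2=cv2.resize(s[190:290,240:320],None,fx=5,fy=5,interpolation=cv2.INTER_CUBIC)
big2=cv2.resize(big2,(384,480))
cv2.imwrite("pics/c1.png",np.hstack([cv2.convertScaleAbs(big,alpha=1.6)[:, :416],big2])) if 0 else cv2.imwrite("pics/c1.png",cv2.convertScaleAbs(np.hstack([big[:480,80:480],big2]),alpha=1.4))
for q in("set_hand","pointer"):
    for d in bot.outline_of(q,"scene"):print(q,d["conf"],d["rect"])
E
```

```text
stud ((0.5463740229606628, 0.23264840245246887), (0.09583719074726105, 0.2811126112937927), 12.020678520202637) ext [0.4741916  0.08884414] [0.6197038 0.3773043]
gauge ((0.5580053329467773, -0.18728899955749512), (0.04972733184695244, 0.15239425003528595), 7.459117889404297) ext [ 0.5251149  -0.26394954] [ 0.5850069  -0.11225361]
gauge ((0.3899151682853699, -0.08109096437692642), (0.05369715020060539, 0.21389758586883545), 16.985506057739258) ext [ 0.34440482 -0.18728301] [0.44261715 0.02544269]
tractor ((0.7887388467788696, 0.10585035383701324), (0.17921233177185059, 0.12158020585775375), 3.579608678817749) ext [0.69728625 0.04611963] [0.87567145 0.1699135 ]
joist ((0.7676184773445129, -0.16164425015449524), (0.12820938229560852, 0.14167773723602295), 9.575973510742188) ext [ 0.6940404  -0.23724286] [ 0.8393724  -0.08361944]
pointer 0.6 [263.2, 163.0, 9.0, 33.3]
pointer 0.37 [278.8, 237.9, 9.3, 14.3]
```

View pics/c1.png

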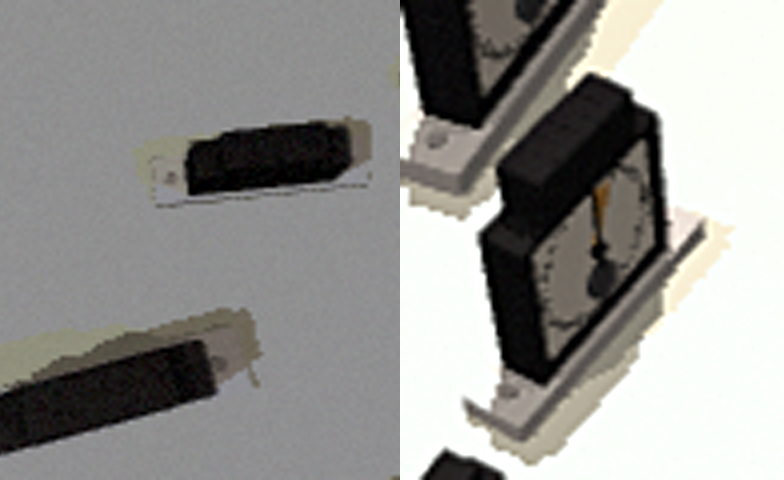

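The left crop shows the middle gauge's foot with its robot-side edge from about (348.8,221.5) to (402,216.3) in the top picture. The right crop shows its dial facing the scene camera, with the needle upright and the brass hand clockwise of it.

```bash
cat >> h.py <<'E'
def need(p,yaw,tilt=0):
    """tool shift (mm) and turn (deg) from measured pose to TCP p with gauge yaw, tilt about gauge x"""
    o=bot.get_obs();T=R.from_quat(o["tool_rot"])
    g=R.from_euler('z',yaw,degrees=True)*R.from_euler('x',tilt,degrees=True)
    t=g*R.from_matrix(np.array([[0,1,0],[1,0,0],[0,0,-1.]]).T)  # tool x=gy,y=gx,z=-gz
    return np.round(T.inv().apply(np.array(p)-o["eef_pos"])*1000,1),np.round((T.inv()*t).as_rotvec(degrees=True),2)
E
python3 - <<'E'
from h import *
e=toplane([[348.75,221.5],[402,216.25]],.004)
d=e[0]-e[1];print(e,np.linalg.norm(d),np.degrees(np.arctan2(-d[0],d[1])))
yaw=np.arctan2(-d[0],d[1]);c=e.mean(0)+.017*np.array([np.cos(yaw),np.sin(yaw),0]);print("gauge",c)
gy=np.array([-np.sin(yaw),np.cos(yaw),0]);t=c-.015*gy;print("tcp",t)
t[2]=.26;print(need(t,np.degrees(yaw)))
E
```

```text
[[ 0.52454922 -0.11803827  0.004     ]
 [ 0.54316185 -0.2679167   0.004     ]] 0.15102971434416795 7.079026272601822
gauge [ 0.55072595 -0.19088243  0.004     ]
tcp [ 0.55257452 -0.20576809  0.004     ]
(array([-588.5, -536.9,  -46.2]), array([ 0.  , -0.  , 66.09]))
```

move_arm([
  [1,0,0,-30,0,0,0],
  [1,-25,-23,-20,0,0,0],
  [1,-25,-23,-20,0,0,0],
  [1,-25,-23,-10,0,0,0],
  [1,-25,-23,0,0,0,0],
  [1,-25,-23,0,0,0,0],
  [1,-25,-23,0,0,0,0],
  [1,-25,-23,0,0,0,0],
  [1,-25,-23,0,0,0,0],
  [1,-25,-23,0,0,0,0],
])

```text
clock: 1.88
eef_pos: [0.3007, 0.2138, 0.2941]
tool_rot: [0.146, 0.989, 0.0, 0.0]
ft_force: [1.2, 0.5, 0.0]
grip_width: 0.0854
grasp_force: 0.0
```

move_arm([
  [1,-25,-23,0,0,0,0],
  [1,-25,-23,0,0,0,0],
  [1,-25,-23,0,0,0,0],
  [1,-25,-23,0,0,0,0],
  [1,-25,-23,0,0,0,0],
  [1,-25,-23,0,0,0,0],
  [1,-25,-23,0,0,0,0],
  [1,-25,-23,0,0,0,0],
  [1,-25,-23,0,0,0,0],
  [1,-25,-23,0,0,0,0],
])

```text
clock: 2.72
eef_pos: [0.4735, -0.079, 0.2939]
tool_rot: [0.147, 0.989, 0.0, 0.0]
ft_force: [-0.2, 0.4, 0.2]
grip_width: 0.0854
grasp_force: 0.0
```

move_arm([
  [1,-25,-23,0,0,0,0],
  [1,-25,-23,0,0,0,0],
  [1,-25,-23,0,0,0,0],
  [1,-25,-23,0,0,0,0],
  [1,0,0,0,0,0,6.6],
  [1,0,0,0,0,0,6.6],
  [1,0,0,0,0,0,6.6],
  [1,0,0,0,0,0,6.6],
  [1,0,0,0,0,0,6.6],
  [1,0,0,0,0,0,6.6],
])

```text
clock: 3.55
eef_pos: [0.542, -0.1944, 0.2936]
tool_rot: [0.475, 0.88, -0.0, -0.0]
ft_force: [0.8, 0.3, 0.3]
grip_width: 0.0852
grasp_force: 0.0
```

move_arm([
  [1,0,0,0,0,0,6.6],
  [1,0,0,0,0,0,6.6],
  [1,0,0,0,0,0,6.6],
  [1,0,0,0,0,0,6.6],
  [1,0,0,0,0,0,0],
])

```text
clock: 3.97
eef_pos: [0.5419, -0.1943, 0.2937]
tool_rot: [0.662, 0.749, -0.0, -0.0]
ft_force: [-0.1, 0.0, 0.5]
grip_width: 0.0856
grasp_force: 0.0
```

Run:
```python
from h import *
print(need([.5526,-.2058,.108],7.1), bot.calibration("wrist"),bot.get_obs()["eef_pos"])
w=bot.camera("wrist");cv2.imwrite("pics/w1.png",w)
for d in bot.outline_of("gauge","wrist"):print(d["conf"],d["rect"])
for d in bot.outline_of("gauge_grip","wrist"):print(d["conf"],d["rect"])
```

```text
(array([-12.7,   9.2, 185.7]), array([-0.01, -0.  , -0.04])) {'K': array([[309.70691629,   0.        , 323.0599637 ],
       [  0.        , 309.70691629, 200.85130272],
       [  0.        ,   0.        ,   1.        ]]), 'position': array([ 0.53347264, -0.1263463 ,  0.45284973]), 'orientation': array([0.98865616, 0.06144995, 0.00857056, 0.1367825 ])} [ 0.54194793 -0.19431361  0.29370827]
0.72 [317.5, 109.8, 28.2, 105.3]
0.57 [153.2, 0.0, 105.9, 149.9]
0.96 [353.5, 231.5, 25.6, 72.4]
0.88 [157.2, 2.9, 102.4, 144.6]
0.87 [318.3, 108.9, 28.0, 107.2]
```

View pics/w1.png

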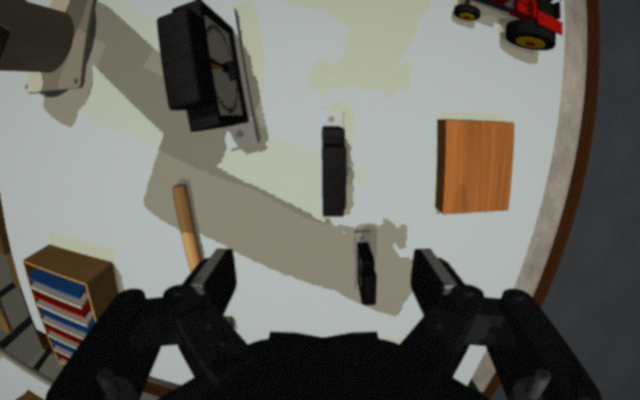

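The wrist view shows the wanted gauge's case and grip block at columns 322–346, rows 126–215. The fingers are at columns 220 and 430, and the small gauge is nearer, at (366,270).

```bash
cat >> h.py <<'E'
def wrist_plane(px,z):
    K,p,M=cal("wrist");px=np.atleast_2d(px).astype(float)
    d=(px-K[:2,2])/K[0,0];r=np.linalg.norm(d,axis=1)
    v=np.c_[d*(np.sin(r)/r)[:,None],np.cos(r)]@M.T
    return p+v*((z-p[2])/v[:,2])[:,None]
E
python3 - <<'E'
from h import *
w=cv2.imread("pics/w1.png")
g=R.from_euler('z',7.1,degrees=True)
for px,z in(([322,170],.134),([345,170],.134),([334,126],.104),([334,215],.104),([322,110],.012),([350,110],.012),([334,107],.012)):
    P=wrist_plane(px,z);print(px,P[0],g.inv().apply(P-[.5507,-.1909,0])[0])
c=w[90:230,280:390];cv2.imwrite("pics/w2.png",cv2.convertScaleAbs(cv2.resize(c,None,fx=4,fy=4,interpolation=cv2.INTER_CUBIC),alpha=1.5))
E
```

```text
[322, 170] [ 0.53937645 -0.18255159  0.134     ] [-0.01020485  0.009684    0.134     ]
[345, 170] [ 0.56322014 -0.17941504  0.134     ] [0.01384369 0.00984938 0.134     ]
[334, 126] [ 0.54683708 -0.13629748  0.104     ] [0.00291566 0.05466128 0.104     ]
[334, 215] [ 0.56097325 -0.23963656  0.104     ] [ 0.00417057 -0.04963263  0.104     ]
[322, 110] [ 0.53074174 -0.11853137  0.012     ] [-0.01086035  0.07428058  0.012     ]
[350, 110] [ 0.56976539 -0.11316272  0.012     ] [0.02852764 0.07478468 0.012     ]
[334, 107] [ 0.5468846  -0.11208128  0.012     ] [0.00595597 0.07868592 0.012     ]
```

View pics/w2.png

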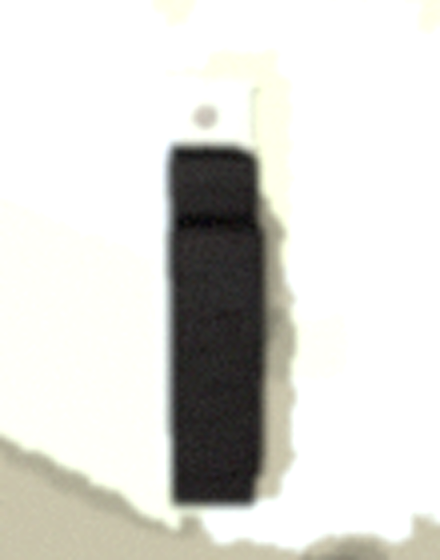

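The enlarged crop confirms the block and case are 26 mm thick with edges parallel to the picture columns, so the yaw is right. The gauge centre is about +2 mm in x and +2.5 mm in y from my estimate. Descending now.

move_arm([
  [1,-10.4,11.4,0,0,0,0],
  [1,0,0,30,0,0,0],
  [1,0,0,30,0,0,0],
  [1,0,0,30,0,0,0],
  [1,0,0,30,0,0,0],
  [1,0,0,25,0,0,0],
  [1,0,0,20,0,0,0],
  [1,0,0,15,0,0,0],
  [1,0,0,5.5,0,0,0],
  [1,0,0,0,0,0,0],
])

```text
clock: 4.95
eef_pos: [0.5534, -0.2027, 0.1066]
tool_rot: [0.661, 0.75, -0.001, -0.002]
ft_force: [-0.2, -0.1, 0.1]
grip_width: 0.0854
grasp_force: 0.0
```

move_arm([
  [0.6,0,0,0,0,0,0],
  [0.4,0,0,0,0,0,0],
  [0.2,0,0,0,0,0,0],
  [0,0,0,0,0,0,0],
  [0,0,0,0,0,0,0],
  [0,0,0,0,0,0,0],
  [0,0,0,0,0,0,0],
  [0,0,0,0,0,0,0],
])

```text
clock: 5.62
eef_pos: [0.5552, -0.2036, 0.1095]
tool_rot: [0.662, 0.75, 0.0, 0.001]
ft_force: [-1.3, 0.1, 5.9]
grip_width: 0.0236
grasp_force: 59.7
```

move_arm([
  [0,0,0,-5,0,0,0],
  [0,0,0,-15,0,0,0],
  [0,0,0,-30,0,0,0],
  [0,0,0,-35,0,0,0],
  [0,0,0,-35,0,0,0],
  [0,0,0,-35,0,0,0],
  [0,0,0,-35,0,0,0],
  [0,0,0,-30,0,0,0],
  [0,0,0,-30,0,0,0],
  [0,-20,20,-20,0,0,0],
])

```text
clock: 6.45
eef_pos: [0.5723, -0.2163, 0.3812]
tool_rot: [0.661, 0.751, 0.001, -0.0]
ft_force: [2.9, 0.4, -1.6]
grip_width: 0.0235
grasp_force: 59.8
```

move_arm([
  [0,-25,25,0,0,0,7],
  [0,0,0,0,0,0,7],
  [0,0,0,0,0,0,7],
  [0,0,0,0,0,0,7],
  [0,0,0,0,0,0,7],
  [0,0,0,0,0,0,7],
  [0,0,0,0,0,0,0],
  [0,0,0,0,0,0,0],
  [0,0,0,0,0,0,0],
  [0,0,0,0,0,0,0],
])

```text
clock: 7.28
eef_pos: [0.6016, -0.2395, 0.3766]
tool_rot: [0.884, 0.467, -0.0, -0.0]
ft_force: [-0.4, 0.2, -3.6]
grip_width: 0.0236
grasp_force: 60.0
```

move_arm([
  [0,0,0,0,0,0,0],
  [0,0,0,0,0,0,0],
  [0,0,0,0,0,0,0],
  [0,0,0,0,0,0,0],
  [0,0,0,0,0,0,0],
  [0,0,0,0,0,0,0],
  [0,0,0,0,0,0,0],
  [0,0,0,0,0,0,0],
])

```text
clock: 7.95
eef_pos: [0.6017, -0.2395, 0.377]
tool_rot: [0.885, 0.466, 0.0, 0.0]
ft_force: [0.5, 0.3, -4.2]
grip_width: 0.0239
grasp_force: 60.0
```

```bash
cat >> h.py <<'E'
# gauge held: gauge origin in tool frame (mm->m): tool x=+gy; TCP is at gauge y=OFF, height H
OFF,H=-.015,.1095
def gpose(o=None):
    o=o or bot.get_obs();T=R.from_quat(o["tool_rot"]).as_matrix()
    G=np.c_[T[:,1],T[:,0],-T[:,2]]
    return o["eef_pos"]-G@np.array([0,OFF,H]),G
def rectify(im,scale=4,face=.013,half=.055):
    """dial rectified: px = scale per mm, centre at dial centre, right=+gy, up=+gz"""
    p,G=gpose();c=np.array([[-half,-half],[half,-half],[half,half],[-half,half]])
    W=np.array([p+G@np.array([face,y,.058+z]) for y,z in c])
    n=2*half*1000*scale
    dst=np.float32([[ (y+half)*1000*scale,(half-z)*1000*scale] for y,z in c])
    M=cv2.getPerspectiveTransform(np.float32(proj(W,"scene")),dst)
    return cv2.warpPerspective(im,M,(int(n),int(n)),flags=cv2.INTER_CUBIC),M
E
python3 - <<'E'
from h import *
o=bot.get_obs();print(o["eef_pos"],o["joint_pos"].round(2),o["clock"],o["ft_force"])
im=bot.camera("scene");np.save("v1.npy",im)
r,M=rectify(im)
for q in("set_hand","pointer"):
    for d in bot.outline_of(q,"scene"):print(q,d["conf"],d["rect"])
p,G=gpose();u,v=proj(p+G@np.array([.013,0,.058]),"scene")[0];print(u,v)
u,v=int(u),int(v);c=cv2.resize(im[v-50:v+50,u-40:u+40],(352,440),interpolation=cv2.INTER_CUBIC)
cv2.imwrite("pics/r1.png",cv2.convertScaleAbs(np.hstack([r,c]),alpha=1.3))
E
```

```text
[ 0.6017008  -0.23954487  0.37702278] [-0.38  0.63  1.03  1.97  0.    1.79] 7.95 [ 0.50236276  0.34147232 -4.23675077]
set_hand 0.5 [274.3, 145.8, 7.1, 15.4]
pointer 0.52 [265.9, 145.0, 13.2, 34.1]
274.2963080645356 163.9883905214738
```

View pics/r1.png

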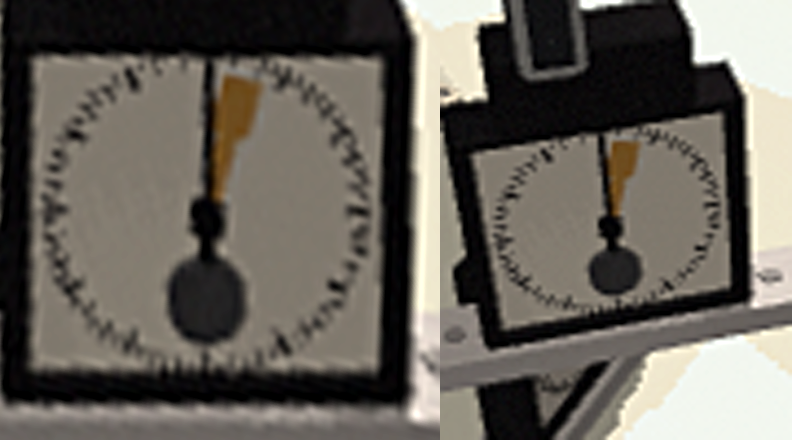

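The rectified dial shows the needle upright from the weight (206,302) through the hub (208,216). The brass blade is clear of it, with its tip centred near (242,80), which puts the set hand at about 14°. I'll fit that properly and plan the stud placing.

Run:
```python
from h import *
im=np.load("v1.npy");r,_=rectify(im)
h=cv2.cvtColor(r,cv2.COLOR_BGR2HSV);b=((h[...,1]>110)&(h[...,2]>70)).astype(np.uint8)
n,l,s,c=cv2.connectedComponentsWithStats(b);i=1+s[1:,4].argmax();print(s[i],c[i])
ys,xs=np.where(l==i)
g=cv2.cvtColor(r,cv2.COLOR_BGR2GRAY)
# needle: per-row darkest centre
nd=[];
for y in list(range(75,190,5)):
    row=255.-g[y,190:222];w=np.clip(row-row.max()+40,0,None);nd.append((y,190+(w*np.arange(32)).sum()/w.sum()))
nd=np.array(nd);f=np.polyfit(nd[:,0],nd[:,1],1);print("needle slope deg",np.degrees(np.arctan(-f[0])),"x at 216",np.polyval(f,216))
pv=np.array([np.polyval(f,216),216])
for y0,y1 in((78,90),(90,100),(100,115)):
    a=[(xs[ys==y].min()+xs[ys==y].max())/2 for y in range(y0,y1)]
    print(y0,np.degrees(np.arctan2(np.mean(a)-pv[0],216-(y0+y1-1)/2)))
# stud
st=np.array([.546,.233]);im2=bot.camera("top")
m=[d for d in bot.outline_of("stud","top") if d["pixels"][190:225,200:240].any()][0]
W=toplane(np.argwhere(m["pixels"])[:,::-1],.043)[:,:2].astype(np.float32);rc=cv2.minAreaRect(W);print(rc)
yaw=12.
G=R.from_euler('z',yaw,degrees=True)
t=np.array([*rc[0],0])+G.apply([0,OFF,0]);t[2]=.047+H+.06
print(t,need(t,yaw),bot.get_obs()["clock"])
```

```text
[ 215   76   46  125 2949] [232.65378094 121.56052899]
needle slope deg -0.29804971593427093 x at 216 209.23419390379001
78 12.403626372930805
90 13.743301510224782
100 13.91206846883457Traceback (most recent call last):
  File "<stdin>", line 18, in <module>
IndexError: list index out of range
```

Run:
```python
from h import *
G=R.from_euler('z',12,degrees=True)
t=np.array([.549,.234,0])+G.apply([0,OFF,0]);t[2]=.047+H+.08
o=bot.get_obs();print(t,need(t,12),o["clock"])
# after first turning
d=G.inv().apply(t-o["eef_pos"])*1000;print("after turn tool shift",d[1],d[0],-d[2])
```

```text
[0.55211868 0.21932779 0.2365    ] (array([ 350.5, -300.2,  140.5]), array([ -0.  ,  -0.  , -46.41])) 8.2
after turn tool shift 459.1599410923739 46.90144147947669 140.48575677875004
```

move_arm([
  [0,0,0,0,0,0,-6.63],
  [0,0,0,0,0,0,-6.63],
  [0,0,0,0,0,0,-6.63],
  [0,0,0,0,0,0,-6.63],
  [0,0,0,0,0,0,-6.63],
  [0,0,0,0,0,0,-6.63],
  [0,0,0,0,0,0,-6.63],
  [0,15,2,0,0,0,0],
  [0,25,3,0,0,0,0],
  [0,30,3,0,0,0,0],
])

```text
clock: 9.03
eef_pos: [0.595, -0.1703, 0.376]
tool_rot: [0.631, 0.776, -0.0, -0.0]
ft_force: [0.0, -0.2, -2.6]
grip_width: 0.0241
grasp_force: 60.0
```

move_arm([
  [0,32,3,0,0,0,0],
  [0,32,3,0,0,0,0],
  [0,32,3,0,0,0,0],
  [0,32,3,5,0,0,0],
  [0,32,3,5,0,0,0],
  [0,32,3,5,0,0,0],
  [0,32,3,5,0,0,0],
  [0,32,3,5,0,0,0],
  [0,32,3,5,0,0,0],
  [0,30,3,10,0,0,0],
])

```text
clock: 9.87
eef_pos: [0.558, 0.1498, 0.338]
tool_rot: [0.629, 0.777, 0.001, 0.001]
ft_force: [-0.1, -0.4, -3.8]
grip_width: 0.024
grasp_force: 60.0
```

move_arm([
  [0,27,3,10,0,0,0],
  [0,22,3,15,0,0,0],
  [0,12,3,20,0,0,0],
  [0,8,0,20,0,0,0],
  [0,2,0,15,0,0,0],
  [0,0,0,5,0,0,0],
  [0,0,0,0,0,0,0],
  [0,0,0,0,0,0,0],
])

```text
clock: 10.53
eef_pos: [0.5525, 0.2189, 0.2527]
tool_rot: [0.629, 0.777, 0.0, 0.0]
ft_force: [0.2, 0.5, -4.0]
grip_width: 0.0239
grasp_force: 60.0
```

Run:
```python
from h import *
o=bot.get_obs();print(o["eef_pos"],o["clock"],need([.552,.2193,.2365],12))
w=bot.camera("wrist");s=bot.camera("scene")
m=bot.outline_of("stud","wrist")
for d in m: print(d["conf"],d["rect"])
for d in bot.outline_of("stud","scene"): print("s",d["conf"],d["rect"])
cv2.imwrite("pics/w3.png",cv2.convertScaleAbs(np.vstack([w[:280],s[60:330]]),alpha=1.3))
```

```text
[0.55245107 0.21891199 0.25265188] 10.5333 (array([ 0.5, -0.4, 16.2]), array([ 0.03,  0.01, -0.02]))
0.72 [285.5, 46.0, 78.3, 189.7]
s 0.86 [348.2, 130.5, 57.3, 69.6]
```

View pics/w3.png

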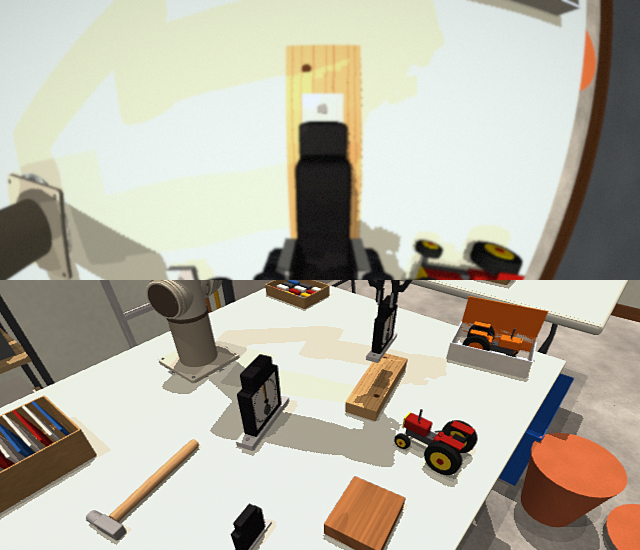

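The top half (wrist) shows the stud's far end at row 46, columns 287–361, parallel to the picture columns, with the gauge foot over it at columns 302–343. The bottom half (scene) shows the gauge above the stud with the tractor clear.

Run:
```python
from h import *
for px in([287,47],[361,47],[288,140],[360,140]):
    P=wrist_plane(px,.038 if px[1]<100 else .044);print(px,P[0])
a=wrist_plane([287,47],.038)[0];b=wrist_plane([361,47],.038)[0]
l=wrist_plane([288,140],.044)[0];r=wrist_plane([360,140],.044)[0]
d=(a+b)/2-(l+r)/2;y=np.degrees(np.arctan2(-d[0],d[1]));e=b-a
print("yaw",y,np.degrees(np.arctan2(e[1],e[0])),np.linalg.norm(e),np.linalg.norm(r-l))
G=R.from_euler('z',12,degrees=True);c=(a+b)/2-G.apply([0,.14,0]);print("centre",c)
# along scene: other end
t=c+G.apply([0,OFF,0]);t[2]=.047+H+.01;print(t,need(t,12))
# foot far end check
f=wrist_plane([[302,94],[343,94]],.2526-H+.012);p,Gm=gpose();print((f-p)@Gm)
```

```text
[287, 47] [0.47961226 0.36067791 0.038     ]
[361, 47] [0.56612915 0.37923417 0.038     ]
[288, 140] [0.50460939 0.24943018 0.044     ]
[360, 140] [0.58854328 0.26729208 0.044     ]
yaw 11.992827583195023 12.105472701764208 0.08848450830613494 0.08581342855966928
centre [0.55197834 0.23301538 0.038     ]
[0.55509702 0.21834317 0.1665    ] (array([-1.1,  1.6, 87.1]), array([ 0.16, -0.03, -0.05]))
[[-0.0172913   0.07163486  0.01104148]
 [ 0.01627509  0.07165811  0.01094755]]
```

move_arm([
  [0,1,2,15,0,0,0],
  [0,0,0,25,0,0,0],
  [0,0,0,25,0,0,0],
  [0,0,0,15,0,0,0],
  [0,0,0,8,0,0,0],
  [0,0,0,3,0,0,0],
  [0,0,0,0,0,0,0],
  [0,0,0,0,0,0,0],
])

```text
clock: 11.4
eef_pos: [0.555, 0.2208, 0.1625]
tool_rot: [0.629, 0.777, 0.001, 0.001]
ft_force: [0.4, -0.6, -3.0]
grip_width: 0.0239
grasp_force: 60.0
```

move_arm([
  [0,0,0,1.5,0,0,0],
  [0,0,0,1.5,0,0,0],
  [0,0,0,0,0,0,0],
  [0,0,0,0,0,0,0],
])

```text
clock: 11.73
eef_pos: [0.5542, 0.2207, 0.1584]
tool_rot: [0.629, 0.777, 0.0, 0.0]
ft_force: [-0.5, -0.1, -3.2]
grip_width: 0.0237
grasp_force: 60.0
```

move_arm([
  [0,0,0,1,0,0,0],
  [0,0,0,0,0,0,0],
  [0,0,0,0,0,0,0],
])

```text
clock: 11.98
eef_pos: [0.5539, 0.2206, 0.157]
tool_rot: [0.629, 0.777, -0.0, -0.0]
ft_force: [-0.1, 0.2, -4.4]
grip_width: 0.0243
grasp_force: 60.0
```

move_arm([
  [0,0,0,1,0,0,0],
  [0,0,0,0,0,0,0],
  [0,0,0,0,0,0,0],
])

```text
clock: 12.23
eef_pos: [0.5542, 0.2206, 0.1563]
tool_rot: [0.629, 0.777, 0.0, 0.0]
ft_force: [0.4, -1.1, -3.4]
grip_width: 0.0239
grasp_force: 60.1
```

move_arm([
  [0,0,0,0.7,0,0,0],
  [0,0,0,0,0,0,0],
  [0,0,0,0,0,0,0],
])

```text
clock: 12.48
eef_pos: [0.5544, 0.2205, 0.1561]
tool_rot: [0.629, 0.777, 0.0, 0.0]
ft_force: [-1.5, -2.4, 2.0]
grip_width: 0.0238
grasp_force: 60.6
```

Contact: the force went from −4 N to +2 N at TCP z = 0.156, where it was expected. The foot is standing on the crown. I'll hold it, then start rocking.

move_arm([
  [0,0,0,0.4,0,0,0],
  [0,0,0,0,0,0,0],
  [0,0,0,0,0,0,0],
  [0,0,0,0,0,0,0],
  [0,0,0,0,0,0,0],
  [0,0,0,0,0,0,0],
])

```text
clock: 12.98
eef_pos: [0.5545, 0.2204, 0.1561]
tool_rot: [0.629, 0.777, 0.001, 0.001]
ft_force: [-1.4, -3.2, 6.1]
grip_width: 0.0239
grasp_force: 61.0
```

move_arm([
  [0,-2.3,0,0.33,0,1.2,0],
  [0,-2.3,0,0.33,0,1.2,0],
  [0,0,0,0,0,0,0],
])

```text
clock: 13.23
eef_pos: [0.5556, 0.2159, 0.1556]
tool_rot: [0.63, 0.777, 0.015, -0.017]
ft_force: [-2.2, -0.0, 6.5]
grip_width: 0.024
grasp_force: 61.2
```

move_arm([
  [0,-2.79,0,-1.48,0,1.45,0],
  [0,-2.79,0,-1.48,0,1.45,0],
  [0,0,0,0,0,0,0],
  [0,0,0,0,0,0,0],
])

```text
clock: 13.57
eef_pos: [0.5564, 0.2109, 0.1571]
tool_rot: [0.629, 0.776, 0.03, -0.036]
ft_force: [-0.1, 1.3, 2.0]
grip_width: 0.024
grasp_force: 60.6
```

move_arm([
  [0,-2.79,0,-1.4,0,1.45,0],
  [0,-2.79,0,-1.4,0,1.45,0],
  [0,-2.79,0,-1.4,0,1.45,0],
  [0,0,0,0,0,0,0],
  [0,0,0,0,0,0,0],
])

```text
clock: 13.98
eef_pos: [0.5582, 0.2025, 0.1605]
tool_rot: [0.627, 0.774, 0.054, -0.065]
ft_force: [-0.9, 2.1, 3.9]
grip_width: 0.024
grasp_force: 60.8
```

move_arm([
  [0,-2.79,0,-1.4,0,1.45,0],
  [0,-2.79,0,-1.45,0,1.45,0],
  [0,-2.79,0,-1.45,0,1.45,0],
  [0,0,0,0,0,0,0],
  [0,0,0,0,0,0,0],
  [0,0,0,0,0,0,0],
  [0,0,0,0,0,0,0],
  [0,0,0,0,0,0,0],
  [0,0,0,0,0,0,0],
  [0,0,0,0,0,0,0],
])

```text
clock: 14.82
eef_pos: [0.56, 0.1941, 0.1633]
tool_rot: [0.624, 0.772, 0.077, -0.095]
ft_force: [-0.5, 2.3, 5.5]
grip_width: 0.024
grasp_force: 60.9
```

move_arm([
  [0,0,0,0,0,0,0],
  [0,0,0,0,0,0,0],
  [0,0,0,0,0,0,0],
  [0,0,0,0,0,0,0],
  [0,0,0,0,0,0,0],
  [0,0,0,0,0,0,0],
  [0,0,0,0,0,0,0],
  [0,0,0,0,0,0,0],
])

```text
clock: 15.48
eef_pos: [0.56, 0.1941, 0.1633]
tool_rot: [0.624, 0.772, 0.077, -0.095]
ft_force: [-1.6, 1.3, 4.5]
grip_width: 0.0239
grasp_force: 60.9
```

Run:
```python
from h import *
o=bot.get_obs();p,G=gpose();print(o["clock"],o["ft_force"],"tilt",np.degrees(np.arcsin(G[2,1])),"plumb",np.degrees(np.arcsin(G[2,0])),"yaw",np.degrees(np.arctan2(G[1,0],G[0,0])))
print("corner",p+G@[0,-.075,0])
im=np.mean([bot.camera("scene") for _ in range(4)],0).astype(np.uint8);np.save("v2.npy",im)
r,_=rectify(im)
P=proj([p+G@[.013,0,.058]],"scene")[0].astype(int);u,v=P;print(u,v)
c=cv2.resize(im[v-30:v+30,u-24:u+24],(352,440),interpolation=cv2.INTER_CUBIC)
cv2.imwrite("pics/r2.png",cv2.convertScaleAbs(np.hstack([r,c]),alpha=1.4))
```

```text
15.4833 [-1.63601194  1.32473197  4.47462863] tilt 14.023928151147894 plumb 0.0732771776444103 yaw 12.062307672532611
corner [0.56679506 0.16320471 0.04249126]
384 138
```

View pics/r2.png

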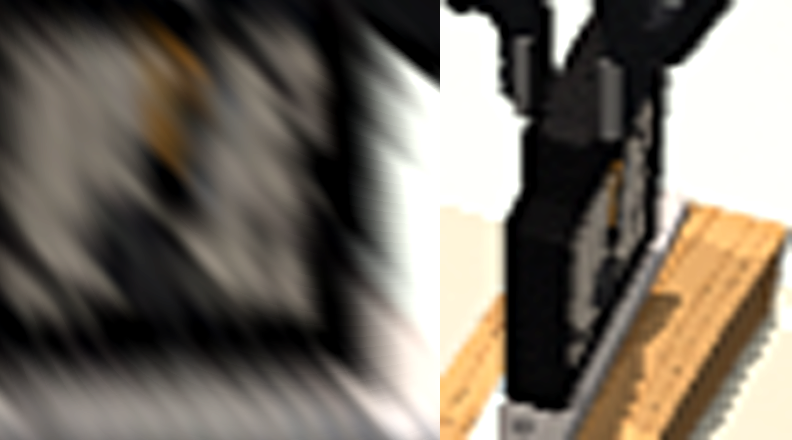

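From the scene camera the dial is now nearly edge-on: the brass shows dimly around (170,95) and is too blurred to read. The tool tilt is 14.02°, plumb within 0.1°. I'll check for slip in the grip by comparing the gauge's place in the wrist picture before and after rocking.

Run:
```python
from h import *
w=bot.camera("wrist");cv2.imwrite("pics/w4.png",w)
a=cv2.imread("pics/w3.png")[:280];b=cv2.convertScaleAbs(w[:280],alpha=1.3)
for n,(y0,y1,x0,x1) in {"hole":(100,116,312,334),"foot":(90,122,298,347),"casetop":(116,165,295,352),"block":(150,230,290,358)}.items():
    best=cv2.matchTemplate(cv2.resize(b[y0-8:y1+8,x0-8:x1+8],None,fx=5,fy=5,interpolation=cv2.INTER_CUBIC),cv2.resize(a[y0:y1,x0:x1],None,fx=5,fy=5,interpolation=cv2.INTER_CUBIC),cv2.TM_CCOEFF_NORMED)
    _,v,_,l=cv2.minMaxLoc(best);print(n,round(v,3),np.array(l)/5-8)
x=np.zeros((4*68,4*74*2,3),np.uint8)
c=[cv2.resize(i[85:175,285:365],None,fx=4.5,fy=4.5,interpolation=cv2.INTER_CUBIC) for i in(a,b)]
cv2.imwrite("pics/cmp.png",np.hstack(c))
# px per degree of slip about the grasp point, for the foot's hole
K,p,M=cal("wrist");T=R.from_quat(bot.get_obs()["tool_rot"]).as_matrix();e=bot.get_obs()["eef_pos"]
def pr(P):
    q=(P-p)@M;r=np.arctan2(np.hypot(*q[:2]),q[2]);return K[:2,2]+K[0,0]*r*q[:2]/np.hypot(*q[:2])
for nm,v in(("hole",[.08,0,.0975]),("casetop",[.067,0,.0055]),("footend",[.09,0,.0975])):
    f=lambda s:pr(e+T@(R.from_euler('y',s,degrees=True).apply(np.array(v)-[0,0,-.011])+[0,0,-.011]))
    print(nm,f(0),f(1)-f(0))
```

```text
hole 0.931 [-0.2  1. ]
foot 0.944 [-0.2  1. ]
casetop 0.979 [-0.6  0.8]
block 0.981 [-0.2  0.8]
hole [323.19449942 101.49424784] [ 0.00320196 -2.35445727]
casetop [323.26707822 118.00331434] [ 0.00229422 -0.50902818]
footend [323.20630393  89.48527962] [ 0.00337616 -2.42565955]
```

View pics/cmp.png

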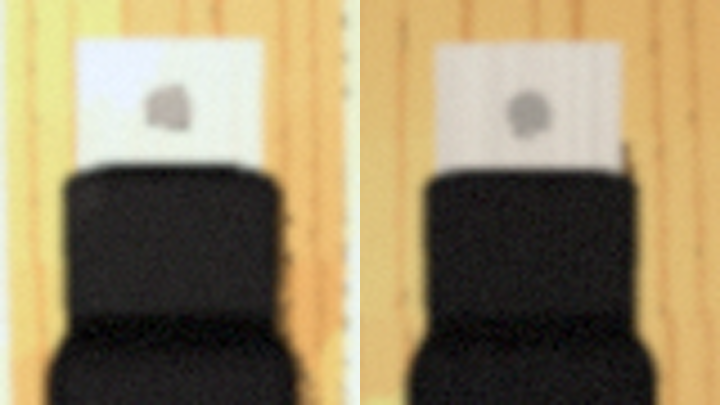

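Side by side, the foot end, screw hole (about (168,107) and (528,112) in the picture) and case sit in the same place to within 1 px. The foot moved only about 0.2 px relative to the block, so grip rotation is about 0.1°. One last offline check of the set-hand angle from the sharp picture.

Run:
```python
from h import *
import h as H_
im=np.load("v1.npy")
# held pose at that picture
o={"eef_pos":np.array([0.6017008,-0.23954487,0.37702278]),"tool_rot":np.array([.885,.466,0,0])/np.hypot(.885,.466)}
H_.OFF=-.018
H_.gpose.__defaults__=(o,)
r,_=H_.rectify(im,scale=6,face=.011)
cx=cy=330
h=cv2.cvtColor(r,cv2.COLOR_BGR2HSV);g=h[...,2].astype(float)
w=np.where((h[...,1]>100)&(h[...,2]>60),1.,0);w[:150-50]=0
ys,xs=np.where(w>0);k=(ys>110)&(ys<310)&(xs>250)&(xs<450);ys,xs=ys[k],xs[k]
print("ext",xs.min(),xs.max(),ys.min(),ys.max())
# weight blob and hub
d=(g<75).astype(np.uint8);d=cv2.morphologyEx(d,cv2.MORPH_OPEN,cv2.getStructuringElement(2,(27,27)))
n,l,s,c=cv2.connectedComponentsWithStats(d)
for i in range(1,n):
    if s[i,4]<20000 and abs(c[i][0]-cx)<60:print("blob",s[i],c[i])
mid=[(y,(xs[ys==y].min()+xs[ys==y].max())/2) for y in range(ys.min()+22,ys.min()+90)]
mid=np.array(mid);f=np.polyfit(mid[:,0],mid[:,1],1);print("blade midline deg",np.degrees(np.arctan(-f[0])))
nd=[]
for y in range(110,280,4):
    row=255-g[y,285:345];q=np.clip(row-row.max()+40,0,None);nd.append((y,285+(q*np.arange(60)).sum()/q.sum()))
nd=np.array(nd);f2=np.polyfit(nd[:,0],nd[:,1],1);print("needle deg",np.degrees(np.arctan(-f2[0])))
# pivot = needle line at hub row 216*1.5+shift; try
for py in(318,324,330):
    px=np.polyval(f2,py);print(py,px,np.degrees(np.arctan2(mid[:,1].mean()-px,py-mid[:,0].mean())))
o=bot.get_obs();print(o["clock"],o["ft_force"],o["eef_pos"])
```

```text
ext 304 375 121 309
blob [284 159  27  27 553] [297. 172.]
blob [  232   295   123   237 18039] [293.07123455 431.80774988]
blade midline deg 10.316297772193778
needle deg 0.2365993660210108
318 295.50611594814995 16.239170111796653
324 295.4813391796454 15.620361273784225
330 295.45656241114074 15.046595462187087
15.7333 [1.75332678e-03 1.87642434e+00 5.58295097e+00] [0.56001196 0.19415476 0.16328269]
```

Run:
```python
from h import *
import h as H_
from scipy.optimize import differential_evolution as DE
from scipy.ndimage import map_coordinates as mc
im=np.load("v1.npy")
o={"eef_pos":np.array([0.6017008,-0.23954487,0.37702278]),"tool_rot":np.array([.885,.466,0,0])/np.hypot(.885,.466)}
H_.OFF=-.012;H_.gpose.__defaults__=(o,)
r,_=H_.rectify(im,scale=6,face=.011)
h=cv2.cvtColor(r,cv2.COLOR_BGR2HSV);g=cv2.GaussianBlur(h[...,2],(0,0),3).astype(float)
t=np.radians(np.r_[25:160:1,200:345:1])
def ring(p,k):return mc(g,[p[1]-k*p[3]*np.cos(t),p[0]+k*p[2]*np.sin(t)],order=1,mode='nearest')
f=lambda p:np.mean(np.clip(ring(p,1.),60,None)-.5*np.clip(ring(p,.9),0,150)-.5*np.clip(ring(p,1.08),0,150))
s=DE(f,[(310,350),(310,350),(225,262),(225,262)],seed=1,tol=1e-8);cx,cy,rx,ry=s.x;print(s.x,s.fun)
ratio=rx/ry
ys,xs=np.where((h[...,1]>100)&(h[...,2]>60))
X=(xs-cx)/rx;Y=(cy-ys)/ry;rad=np.hypot(X,Y);a=np.degrees(np.arctan2(X,Y))
for lo in(.4,.5,.55,.6,.65,.7):
    k=(rad>lo)&(rad<lo+.05)&(abs(a)<40)
    if k.sum()>20:print(lo,np.percentile(a[k],1).round(1),np.percentile(a[k],99).round(1),"mid",((np.percentile(a[k],1)+np.percentile(a[k],99))/2).round(2))
v=cv2.convertScaleAbs(r,alpha=1.3);v0=v.copy()
q=lambda d,R_:(int(cx+R_*rx*np.sin(np.radians(d))),int(cy-R_*ry*np.cos(np.radians(d))))
for d in(0,14):cv2.line(v,(int(cx),int(cy)),q(d,1.1),(0,0,255) if d else (0,200,0),1)
cv2.ellipse(v,(int(cx),int(cy)),(int(rx),int(ry)),0,0,360,(255,0,0),1)
cv2.imwrite("pics/f.png",np.hstack([v[60:600,140:520],v0[60:600,140:520]]))
```

```text
[328.3650173  325.11390043 237.29309673 234.0733543 ] -26.90461018208164
0.4 7.6 24.7 mid 16.17
0.5 6.3 26.9 mid 16.59
0.55 6.1 28.0 mid 17.06
0.6 6.0 27.4 mid 16.7
0.65 5.5 26.6 mid 16.05
0.7 5.3 25.5 mid 15.41
```

View pics/f.png

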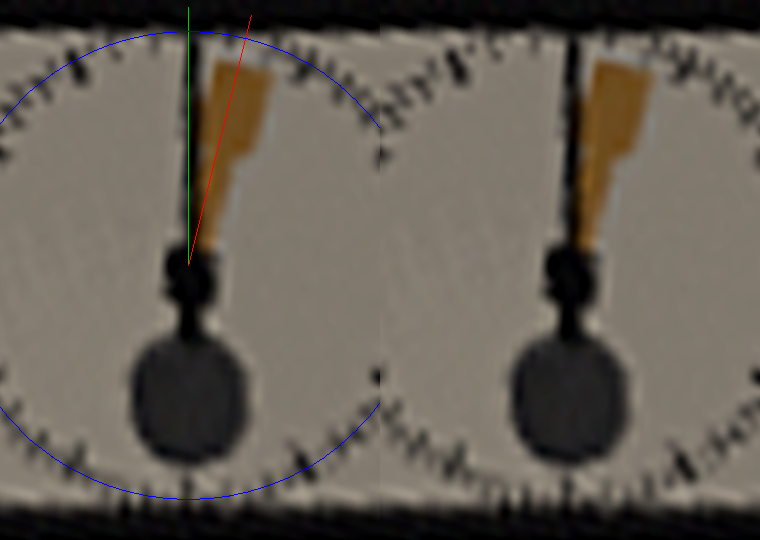

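This is the enlarged dial from the earlier hold, shown twice, with my overlay on the left. The needle is upright at column 190, the hub is at about row 272, and the blade tip is centred at (243.5,67). That reads about 14.4°, against 14.0° from the first fit. I'll add a 0.3° trim about the standing end, then let everything settle.

move_arm([
  [0,-0.57,0,-0.3,0,0.3,0],
  [0,0,0,0,0,0,0],
  [0,0,0,0,0,0,0],
  [0,0,0,0,0,0,0],
  [0,0,0,0,0,0,0],
  [0,0,0,0,0,0,0],
  [0,0,0,0,0,0,0],
  [0,0,0,0,0,0,0],
  [0,0,0,0,0,0,0],
  [0,0,0,0,0,0,0],
])

```text
clock: 16.57
eef_pos: [0.5602, 0.1933, 0.1635]
tool_rot: [0.624, 0.771, 0.079, -0.097]
ft_force: [-0.6, 2.4, 5.3]
grip_width: 0.0243
grasp_force: 61.0
```

move_arm([
  [0,0,0,0,0,0,0],
  [0,0,0,0,0,0,0],
  [0,0,0,0,0,0,0],
  [0,0,0,0,0,0,0],
  [0,0,0,0,0,0,0],
  [0,0,0,0,0,0,0],
  [0,0,0,0,0,0,0],
  [0,0,0,0,0,0,0],
  [0,0,0,0,0,0,0],
  [0,0,0,0,0,0,0],
])

```text
clock: 17.4
eef_pos: [0.5602, 0.1933, 0.1635]
tool_rot: [0.624, 0.771, 0.079, -0.097]
ft_force: [-1.0, 1.8, 6.0]
grip_width: 0.0237
grasp_force: 61.0
```

Run:
```python
from h import *
o=bot.get_obs();p,G=gpose();print(o["clock"],o["ft_force"],o["joint_vel"].round(3),"tilt",np.degrees(np.arcsin(G[2,1])),"plumb",np.degrees(np.arcsin(G[2,0])))
if o["ft_force"][2]>1: print(bot.job_done())
```

```text
17.4 [-0.99387287  1.83788862  6.03516203] [ 0.001  0.002 -0.     0.001 -0.     0.   ] tilt 14.342538128187204 plumb 0.07557933157637896
the job is handed in; nothing more can be done
None
```

I handed the job in at 17.4 s with the gauge still gripped, its −y foot end pressing on the stud at about 10 N, plumb and tilted 14.3°; I read the set hand at 14–14.5° in an earlier close view, because the dial was too edge-on to check the pointer against it at the stud.

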